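# Set the sowing gap of a bench seed feeder to a gauge, taking up the screw's play

## Robot

A 6-joint arm with a two-finger parallel gripper is mounted at the origin on the work surface. World frame = base frame: x ahead of the robot, y to its left, z up, the work surface at z = 0. Lengths are in m, angles in rad, forces in N, time in s.
With the tool pointing down it reaches from about 0.425 to 1.125 m from the base axis. Payload 14.9 kg.
Tool frame: the origin (TCP) lies midway between the tips of the shut fingers; the grasp point (between the pads) lies 19 mm behind it; z points along the fingers, y is the line along which they close (so a half turn about z gives the same grasp; the last joint's range is limited). The gripper opens to 91 mm and grips with 3 to 60 N. Pads are 32 mm wide; open, the fingers measure 118 mm over their backs; the gripper's body (76 mm by 178 mm) begins 60 mm behind the grasp point.
Start: joints at [1.293, 0.379, 1.734, -0, 1.028, -0.033], TCP at [0.17, 0.679, 0.214] pointing down, gripper open.
Joint ranges: [-2.77, 2.77], [-0.74, 2.19], [0, 2.66], [-1.06, 4.2], [0.31, 2.87], [-3.08, 3.08]. Speed limits (rad/s): [1.89, 1.89, 2.39, 3.14, 3.14, 3.14].

## Interface

Orientations are given as a unit quaternion [x, y, z, w].
In Python, from cell import ctrl gives the robot as it stands. The module is installed in compiled form; this text tells all that it offers.
- The arm moves only by the tool move_arm, never from a script. Its argument "motion" is one flat list of numbers, 5 for each row, row after row: the opening, from 0 (shut) to 1 (fully open), then the shift along the tool's x, y, z in mm, then the turn about the tool's z in degrees. In form: [jaw, x, y, z, roll, jaw, x, y, z, roll, ...]. A call has 1 to 8 rows; each row is the pose to reach, as a shift and turn from the pose commanded when the call began, along the tool's axes at that moment; what a row does not reach only later rows make up. A row lasts 1/8 s, in which the tool goes at most 62.5 mm and 10.7 degrees, less where a joint would pass 70% of its speed; a pose out of reach is approached as far as the arm can. A call with a gripper value outside its range is refused whole. The fingers move at their own pace and stop on an object; the grip force is fixed at half the most. Time passes only in rows, so rows that repeat a pose let the fingers close. It gives the time, the measured TCP pose, the force, the opening and the grip force at its end, in the units of the state.
- ctrl.get_obs(): the state, without advancing time (a new reading comes with each control period).
- ctrl.grab_frame(name): name is "scene" or "top"; returns the picture (384x512x3 uint8, red, green, blue); there is no depth.
- ctrl.calibration(name): a dict with "fx", "fy", "cx", "cy" (pixels), "k1" (the pictures are not rectified: a ray, as slopes to the right and down, at radius r is drawn at 1 + k1 r^2 times it, then the intrinsics apply), "rvec" (rotation vector, rad) and "tvec" (3), from world to camera coordinates, as OpenCV has them. Camera axes: x right, y down, z forward; pixel columns grow to the right and rows downward; lengths in m; the calibration is good to about 2 mm. A picture is of the moment at which its call begins. calibration takes no time and is no camera call.
- ctrl.job_done(): hands the job in; it is judged then, once.
Trained networks look in the newest picture that a camera, given by its name, has taken for a name from the list of things; names that differ only in an ending like _2 or _b are one class to them, and where a whole thing is asked for, a point or a joint stands for the part that bears it (a point fixed in the world has none). Each returns a list of dicts, best first, with "p" (0 to 1); they miss things now and then, are a little off and sometimes report something else, mostly with a low value. They report only what shows in the picture. A call takes as long as a camera call. They do not tell look-alikes from the thing itself.
- ctrl.find_in(camera, query): "rect" ([left, top, width, height] in pixels, round what is visible of it).
- ctrl.cut_out(camera, query): "pixels" (384x512 bool, what is visible of it) and "rect" ([left, top, width, height] in pixels, round what is visible of it).
- ctrl.spot_point(camera, query): "pixel" ([column, row] in pixels: a listed point, or the origin of a listed thing).
The state is a dict: "time_s": time; "joint_positions": joint angles; "qvel": joint speeds; "joint_efforts": joint torques, N m; "ee_pos": TCP position; "orientation": TCP orientation; "contact_force": force on the tool from outside, world axes, zero at the start; "ft_torque": the same for the moment, N m; "width": finger opening in m; "gripper_force": force on a finger pad.
Only numpy, scipy, OpenCV 4.12 (cv2) and the standard library are available. Lean on these libraries where they do the work, as an engineer would, in place of code of your own. Each camera call takes 0.05 s, during which the arm holds its last target. There are 200 camera calls.

## Task

The seed feeder's gate has a newly fitted wear strip, so set its gap afresh to the 14 mm gauge (the thicker of the two): wind the handwheel until the strip stands at least 5 mm higher than the gauge is thick, then lay the gauge flat and straight in the trough and slide its tongue under the gate until the tip is about 15 mm past the gate's far face. Now wind the gate back down until the strip just nips the gauge, firmly enough to hold it (about 15 N) but without straining it; the screw has 3 mm of play, so finish on the closing turn and do not back off. Move the gate by its handwheel only, leave the gauge nipped in the gap, let go, and leave everything else on the bench alone.

Things in the scene. Friction and masses are not known exactly. Their poses are not given: they have to be found in the camera images.
- feeder: bench seed feeder fixed to the bench, 310 x 110 mm. Origin on the bench below the screw's axis, z up. Trough along -x: flat floor 50 mm above the bench, open end at x = -150 mm, 66 mm wide between low walls (tops 66 mm above the bench, x = -150 to -10). Hopper at x = 23 to 148 mm, rim 186 mm up. Bridge 188 to 200 mm up, x = -22 to 30, y = +-55, on columns at y = +-46
- gate: steel gate plate, 8 mm thick (x = 13 to 21 mm of the feeder), 70 mm wide, sliding 5 to 34 mm above the trough floor in stiff guides (friction 12 N, weight 3 N); stays where left. Origin at the middle of its lower edge, 6 to 14 mm above the floor at the start. A black wear strip bolted on its front (x = 7 to 13 mm) projects below that edge by an amount set at fitting, 2 to 5 mm, not measured
- nut: brass nut on the screw, 14 mm tall, caught between the gate's two lugs with 3 mm of play in all. Origin at its centre. Rises 25 mm per turn of the handwheel counter-clockwise seen from above; at handwheel 0 it is 140 mm above the bench, level with point lug_mid when the gate's origin is 10 mm above the trough floor
- lug_mid (a point): point on the gate on the screw's axis, midway between its two lugs. The nut's centre is 1.5 mm above it when the nut lifts the gate, and 1.5 mm below it when the nut presses the gate down, that is when the play is taken up in closing
- handwheel (a joint): turn of the handwheel, rad; positive (counter-clockwise from above) lifts the gate 3.98 mm a radian once the play (0.75 rad) is taken up; range -3.3 to 6.9, start -0.6 to 0.6; stays where left. Torque to turn it: 0.05 N m in the play, 0.11 lifting the gate, 0.09 lowering it, then 0.04 more per 10 N of nip; the nip grows about 200 N per rad
- wheel_axis (a point): centre of the top face of the handwheel, a solid aluminium disc 80 mm across and 10 mm thick with an upright axis, 215 mm above the bench
- grip_mid (a point): point on the axis of the handwheel's upright revolving handle, 26 mm above the wheel's top face: the height to grip. The handle is a black cylinder 16 mm across, 42 mm tall, which stands on the wheel 28 mm from its axis and spins freely about itself, so it can be led round in a circle without turning the hand
- gauge: 14 mm setting gauge, aluminium, 0.16 kg, lying on the bench: a flat tongue 160 mm long (x), 24 mm wide (y), 14 mm thick, with an upright finger plate 30 mm long (x), 10 mm thick (y), 48 mm tall on its outer end. Origin at the centre of the tongue's underside, x along the tongue towards its tip (the free end, which goes under the gate, so that the gauge's x lies along the feeder's +x)
- gauge_tip (a point): middle of the lower edge of the tongue's free end, at x = 80 mm of the gauge
- finger_plate (a point): point on the finger plate at x = -65 mm of the gauge, 30 mm above the tongue's top and 44 mm above its underside: the height to grip, across the 10 mm thickness (along the gauge's y)
- tin_a: seed shaker tin, 66 mm across, 112 mm tall, white lid; leave alone
- tin_b: seed shaker tin, same size; leave alone
- tin_c: seed shaker tin, same size; leave alone
- towel_roll: paper towel roll, 110 mm across, 230 mm tall; leave alone
- clay_bowl: white bowl, 150 mm across, 75 mm tall; leave alone
- snack_box: round green box, 120 mm across, 80 mm tall; leave alone
- thin_gauge: another setting gauge of the same shape with a thinner tongue, 6 mm: not wanted now; leave alone
Things that resemble listed ones, but are neither listed nor needed, are in the scene too. What is shaped like the gauge but black or pink is not meant.

How it is judged:
By the outcome, as a careful person would: the job done as asked, in the order asked, and still so for the second after the job is handed in, with the robot touching nothing.
It also fails if it takes over 72 s, if anything falls off the work surface, if the arm or the gripper's body presses on something with over 40 N, if the wrist force passes 120 N, or if a joint passes its speed limit or range.

## Working session

There is one attempt and no reset: what is moved stays moved. The work goes in short steps, Python scripts to look and compute and a tool call to move; the robot and the scene stay as the last step left them, time stands still between calls to the robot, and variables do not carry over. Pictures are saved under pics/ and viewed, at most 10 in all, crops included, and the job is handed in when it is done.

Besides the shell and the picture viewer there is one more tool, called after "Call:" as a command line: name --argument value ..., lists and objects as JSON in quotes. move_arm: Moves the arm, as the interface text tells. Its arguments: {"type":"object","properties":{"motion":{"type":"array"}},"required":["motion"]}

```bash
mkdir -p pics
cat > h.py <<'E'
import numpy as np, cv2
from cell import ctrl
def cal(n):
    c=ctrl.calibration(n); K=np.array([[c['fx'],0,c['cx']],[0,c['fy'],c['cy']],[0,0,1.]]); d=np.array([c['k1'],0,0,0,0.])
    return K,d,np.array(c['rvec'],float).reshape(3),np.array(c['tvec'],float).reshape(3)
def ray(n,px):
    K,d,r,t=cal(n); R=cv2.Rodrigues(r)[0]
    u=cv2.undistortPoints(np.array([[px]],float),K,d)[0,0]
    return -R.T@t, R.T@np.array([u[0],u[1],1.])
def atz(n,px,z):
    o,v=ray(n,px); return o+v*(z-o[2])/v[2]
def proj(n,P):
    K,d,r,t=cal(n); return cv2.projectPoints(np.array(P,float).reshape(-1,1,3),r,t,K,d)[0][:,0]
def tri(p1,p2):
    o1,v1=ray('scene',p1); o2,v2=ray('top',p2)
    A=np.stack([v1,-v2],1); s=np.linalg.lstsq(A,o2-o1,rcond=None)[0]
    a=o1+s[0]*v1; b=o2+s[1]*v2; return (a+b)/2, np.linalg.norm(a-b)
def snap(n,f,crop=None,k=1):
    im=ctrl.grab_frame(n)
    if crop: x,y,w,h=crop; im=im[y:y+h,x:x+w]
    if k!=1: im=cv2.resize(im,None,fx=k,fy=k,interpolation=cv2.INTER_CUBIC)
    cv2.imwrite(f,cv2.cvtColor(im,cv2.COLOR_RGB2BGR))
E
python3 - <<'E'
from h import *
for n in('scene','top'):
    snap(n,f'pics/{n}0.png',None,1.5); o,_=ray(n,[256,192]); print(n,o.round(3),cal(n)[0][0,0])
    for q in['feeder','gate','nut','lug_mid','wheel_axis','grip_mid','gauge','gauge_tip','finger_plate','thin_gauge']:
        print(q,[(np.round(d['pixel'],1).tolist(),round(d['p'],2)) for d in ctrl.spot_point(n,q)[:5]])
E
```

```text
scene [ 1.569 -0.655  1.014] 409.906713570414
feeder [([270.1, 226.5], 0.64), ([311.6, 173.9], 0.32)]
gate [([276.9, 216.2], 0.49)]
nut []
lug_mid [([274.4, 198.4], 0.76)]
wheel_axis [([270.0, 179.1], 0.59)]
grip_mid [([279.6, 172.2], 0.36)]
gauge [([160.6, 264.5], 0.75), ([211.4, 206.7], 0.75), ([163.9, 229.0], 0.65), ([115.2, 250.2], 0.61), ([273.9, 200.6], 0.15)]
gauge_tip [([131.5, 241.7], 0.84), ([182.8, 258.4], 0.76), ([178.2, 237.8], 0.58)]
finger_plate [([100.4, 250.3], 0.86), ([223.3, 204.8], 0.76), ([140.3, 256.6], 0.75), ([153.0, 216.3], 0.6)]
thin_gauge [([197.0, 296.3], 0.81)]
top [0.402 0.07  1.476] 399.20662635356985
feeder [([227.5, 179.2], 0.79)]
gate [([171.3, 152.4], 0.32)]
nut [([123.2, 186.2], 0.35)]
lug_mid [([327.0, 188.6], 0.26)]
wheel_axis [([227.4, 169.3], 0.92)]
grip_mid [([215.8, 168.3], 0.59)]
gauge [([375.7, 237.9], 0.68), ([347.2, 194.3], 0.59), ([322.7, 249.6], 0.57), ([269.3, 238.9], 0.54)]
gauge_tip [([326.3, 188.8], 0.89), ([285.9, 254.7], 0.87), ([353.2, 244.1], 0.83), ([314.6, 226.8], 0.64)]
finger_plate [([370.4, 201.6], 0.59), ([390.6, 237.7], 0.58), ([254.6, 230.3], 0.56), ([126.0, 231.5], 0.26)]
thin_gauge [([337.1, 143.7], 0.66)]
```

View pics/scene0.png

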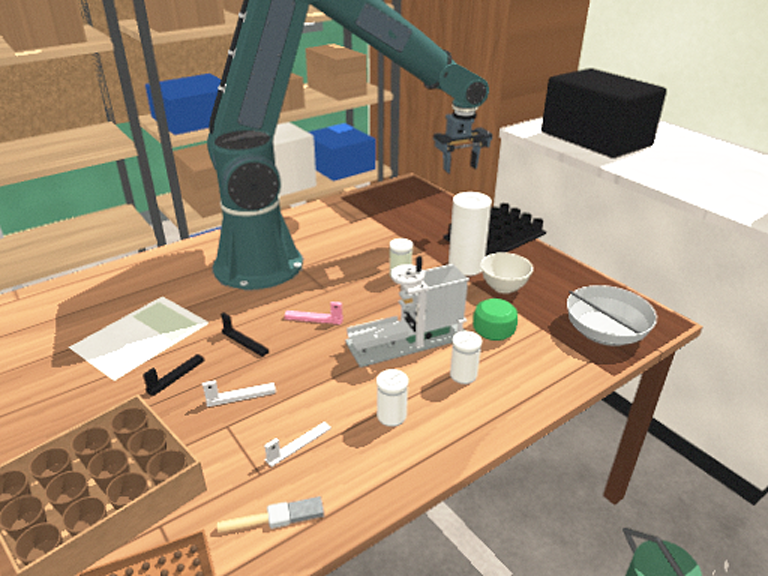

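View pics/top0.png

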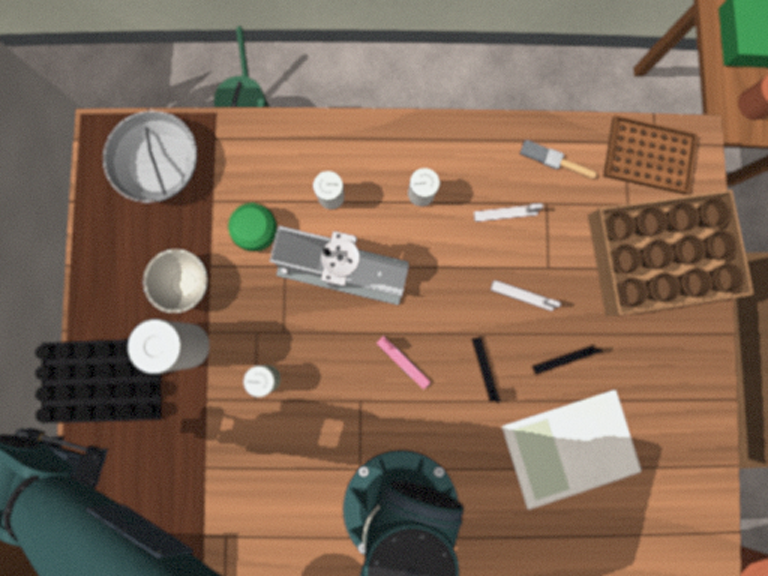

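The scene picture shows the feeder at about (410,320)/1.5. There are two silver gauges, at scene raw (160,262) and (199,295), which are top raw (350,197) and (339,141). The black and pink look-alikes are not meant. I'll enlarge both silver ones to compare tongue thickness.

Run:
```python
from h import *
s=ctrl.grab_frame('scene'); t=ctrl.grab_frame('top')
a=cv2.resize(s[245:315,125:225],None,fx=5.0,fy=5.0,interpolation=cv2.INTER_CUBIC)
f=cv2.resize(s[165:250,225:315],None,fx=3.3,fy=3.3,interpolation=cv2.INTER_CUBIC)
g=cv2.resize(t[130:215,165:275],None,fx=2.7,fy=2.7,interpolation=cv2.INTER_CUBIC)
W=np.zeros((600,800,3),np.uint8); W[:350,:500]=a; W[:f.shape[0],500:500+f.shape[1]]=f; W[355:355+g.shape[0],:g.shape[1]]=g
h=cv2.resize(t[130:210,310:380],None,fx=3,fy=3,interpolation=cv2.INTER_CUBIC); W[355:595,320:530]=h
cv2.imwrite('pics/c1.png',cv2.cvtColor(W,cv2.COLOR_RGB2BGR))
```

```text
(no output)
```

View pics/c1.png

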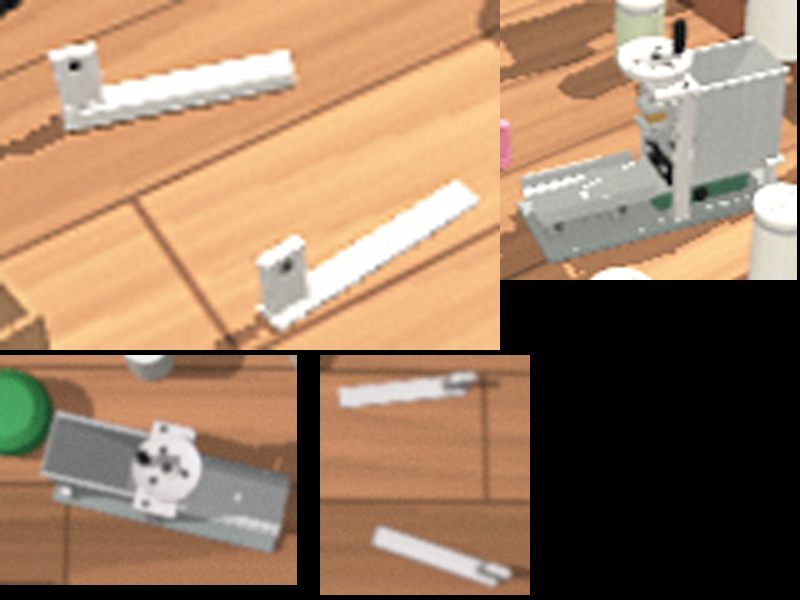

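The upper gauge, scene (160,262) / top (350,197), shows a thick side face, so it is the 14 mm one. The other, scene (199,295), is thin and stays where it is. Next I measure the gauge and the feeder.

```bash
cat > gfit.py <<'E'
from h import *
from scipy.optimize import minimize
def boxes(p,z=0,pitch=0,T=.014):
    x,y,a=p; out=[]
    for (x0,x1,y0,y1,z0,z1) in[(-.08,.08,-.012,.012,0,T),(-.08,-.05,-.005,.005,T,T+.048)]:
        P=np.array([[X,Y,Z] for X in(x0,x1) for Y in(y0,y1) for Z in(z0,z1)])
        c,s=np.cos(a),np.sin(a); out.append(np.stack([x+c*P[:,0]-s*P[:,1],y+s*P[:,0]+c*P[:,1],P[:,2]+z],1))
    return out
def render(n,p,z=0,k=8,T=.014):
    m=np.zeros((384*4,512*4),np.uint8)
    for b in boxes(p,z,T=T):
        q=proj(n,b); h=cv2.convexHull(((q+.5)*4*16).round().astype(np.int32)); cv2.fillConvexPoly(m,h,255,shift=4)
    return cv2.resize(m,(512,384),interpolation=cv2.INTER_AREA)/255.
def fit(masks,p0,z=0,T=.014):
    f=lambda q:sum(np.abs(render(n,np.array(q)*[.01,.01,.1],z,T=T)-m).sum()/m.sum() for n,m in masks.items())
    r=minimize(f,np.array(p0)/[.01,.01,.1],method='Nelder-Mead',options=dict(initial_simplex=np.array(p0)/[.01,.01,.1]+np.array([[0,0,0],[1,0,0],[0,1,0],[0,0,1.]])*.8,xatol=.005,fatol=1e-4))
    return r.x*[.01,.01,.1],r.fun
E
python3 - <<'E'
from gfit import *
ms={}
for n,c in(('scene',(160,264)),('top',(350,197))):
    ctrl.grab_frame(n)
    L=ctrl.cut_out(n,'gauge')
    print([(np.round(d['rect']),round(d['p'],2)) for d in L])
    for d in L:
        x,y,w,h=d['rect']
        if x<=c[0]<=x+w and y<=c[1]<=y+h: ms[n]=d['pixels'].astype(float);break
a=atz('top',[330,190],.014);b=atz('top',[370,202],.014);print(a,b)
p0=[*((a+b)/2)[:2],np.arctan2(*(a-b)[[1,0]])]
print('p0',p0)
for m in(ms,)+tuple({k:v} for k,v in ms.items()):
    for T in(.014,.006): print(list(m),T,fit(m,p0,T=T))
for q,z in(('wheel_axis',.215),('grip_mid',.241)):
    for n in('top','scene'):
        L=ctrl.spot_point(n,q); print(q,n,[(np.round(d['pixel'],1),atz(n,d['pixel'],z).round(4)) for d in L[:1]])
for n in('top','scene'):
    for q in('feeder','handwheel','grip_mid'):
        L=ctrl.cut_out(n,q)
        for d in L[:2]: print(q,n,round(d['p'],2),d['rect'], np.argwhere(d['pixels']).mean(0)[::-1])
snap('top','pics/f.png',(175,145,105,70),7.6)
E
```

```text
[(array([137., 258.,  45.,  15.]), 0.91), (array([188., 200.,  41.,  15.]), 0.65), (array([ 94., 239.,  41.,  22.]), 0.61), (array([148., 212.,  33.,  24.]), 0.54)]
[(array([329., 185.,  44.,  22.]), 0.87), (array([353., 228.,  46.,  19.]), 0.71), (array([314., 226.,  16.,  43.]), 0.69), (array([254., 228.,  34.,  29.]), 0.5)]
[ 0.53986431 -0.23229701  0.014     ] [ 0.49616696 -0.3810769   0.014     ]
p0 [np.float64(0.5180156348204864), np.float64(-0.3066869549154708), np.float64(1.2851249628214558)]
['scene', 'top'] 0.014 (array([ 0.51751088, -0.29780408,  1.23149812]), np.float64(0.40210565721381103))
['scene', 'top'] 0.006 (array([ 0.51724018, -0.29725772,  1.24011882]), np.float64(0.4371615245838397))
['scene'] 0.014 (array([ 0.51830623, -0.29770479,  1.25032648]), np.float64(0.11621256578640957))
['scene'] 0.006 (array([ 0.51484264, -0.2962319 ,  1.27010992]), np.float64(0.15498113734805086))
['top'] 0.014 (array([ 0.51663182, -0.3003512 ,  1.23665245]), np.float64(0.27388827229004814))
['top'] 0.006 (array([ 0.51756278, -0.29940511,  1.23033981]), np.float64(0.22863485016648166))
wheel_axis top []
wheel_axis scene [(array([270.9, 182.6]), array([0.5851, 0.1372, 0.215 ]))]
grip_mid top [(array([216.8, 170.4]), array([0.5777, 0.1685, 0.241 ]))]
grip_mid scene [(array([279.4, 176.3]), array([0.6014, 0.1625, 0.241 ]))]
feeder top 0.88 [178.5, 148.5, 94.3, 55.1] [224.92771084 176.31057564]
handwheel top 0.82 [211.2, 159.4, 26.6, 26.1] [226.17169811 171.30943396]
feeder scene 0.66 [228.9, 171.8, 80.4, 72.9] [275.66246154 209.41876923]
handwheel scene 0.72 [262.1, 171.7, 19.8, 35.9] [271.86713287 182.3951049 ]
handwheel scene 0.21 [250.8, 248.9, 22.9, 36.0] [260.45571429 264.46714286]
grip_mid scene 0.66 [261.2, 161.4, 13.5, 16.9] [265.82113821 168.24796748]
grip_mid scene 0.47 [267.9, 192.1, 10.0, 29.1] [272.54117647 205.97254902]
```

View pics/f.png

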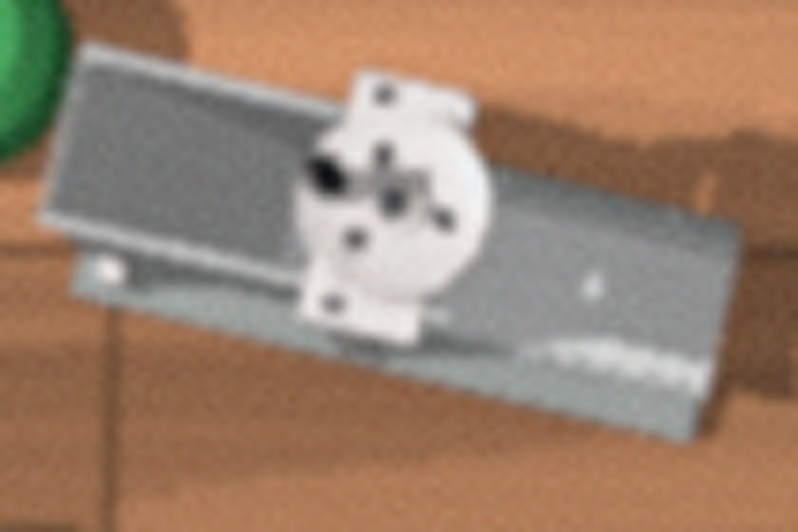

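Run:
```python
from gfit import *
R=lambda p:[175+(p[0]+.5)/7.6-.5,145+(p[1]+.5)/7.6-.5]
A=lambda p,z:atz('top',R(p),z)
w=A((395,209),.213); g=A((328,175),.238)
print('wheel',w,'grip',g,'r',np.linalg.norm((g-w)[:2]))
r1,r2=A((86,43),.186),A((40,220),.186); rm=(r1+r2)/2
print('rim',r1,r2,rm,'d',np.linalg.norm((rm-w)[:2]),'yaw',np.arctan2(*(rm-w)[[1,0]]))
e=r1-r2; print('yaw from rim edge',np.arctan2(-e[0],e[1])+np.pi/2 if 0 else np.arctan2(e[1],e[0])+np.pi/2)
b1,b2=A((75,297),.005),A((693,441),.005); d=b1-b2; print('base',b1,b2,np.linalg.norm(d),'yaw',np.arctan2(d[1],d[0]))
s1,s2=A((742,228),.066),A((703,385),.066); m=(s1+s2)/2; print('trough end',s1,s2,np.linalg.norm(s1-s2),'dist',np.linalg.norm((m-w)[:2]),'yaw',np.arctan2(*(w-m)[[1,0]]),np.arctan2(*(rm-m)[[1,0]]))
# scene check
print('proj scene wheel',proj('scene',[w]),'grip',proj('scene',[g]))
ms={}
for n,(x,y,W,H) in(('scene',(132,250,56,28)),('top',(324,181,54,30))):
    im=ctrl.grab_frame(n); hsv=cv2.cvtColor(im,cv2.COLOR_RGB2HSV)
    m=np.zeros((384,512)); m[y:y+H,x:x+W]=((hsv[...,1]<75)&(hsv[...,2]>100))[y:y+H,x:x+W]; ms[n]=m; print(n,m.sum())
p0=[.5175,-.2995,1.24]
for m in(ms,)+tuple({k:v} for k,v in ms.items()): print(list(m),fit(m,p0))
o=ctrl.get_obs(); print(o['ee_pos'],o['orientation'],o['time_s'],o['width'])
```

```text
wheel [0.57654706 0.13951212 0.213     ] grip [0.58706023 0.16592801 0.238     ] r 0.028431073251638926
rim [0.65178522 0.27533197 0.186     ] [0.57459757 0.29336416 0.186     ] [0.6131914  0.28434806 0.186     ] d 0.14939965729123392 yaw 1.3229906870781
yaw from rim edge 1.341297319254299
base [0.56099148 0.30662241 0.005     ] [0.49253173 0.0048717  0.005     ] 0.3094191742179933 yaw 1.3476977626767317
trough end [ 0.58893234 -0.01520338  0.066     ] [0.51497219 0.00297759 0.066     ] 0.0761620026034238 dist 0.14768733973180695 yaw 1.403483918780505 1.3630052085600517
proj scene wheel [[269.93415854 181.84523937]] grip [[277.62367915 175.04209366]]
scene 443.0
top 375.0
['scene', 'top'] (array([ 0.51759057, -0.29905114,  1.24422774]), np.float64(0.21651470809542778))
['scene'] (array([ 0.51800466, -0.29829453,  1.2552652 ]), np.float64(0.08092772097552339))
['top'] (array([ 0.51711401, -0.30138568,  1.24564525]), np.float64(0.11568104575163399))
[0.16963716 0.67914183 0.21394327] [ 1.22066325e-01  9.92521945e-01 -1.41873918e-05 -1.36272483e-05] 2.05 0.09100441484008635
```

Call:
move_arm --motion '[0.4,0,0,-60,0,0.4,0,0,-95,0,0.4,-529,-397,-95,88.8,0.4,-529,-397,-95,88.8,0.4,-529,-397,-95,88.8,0.4,-529,-397,-95,88.8,0.4,-529,-397,-95,88.8,0.4,-529,-397,-95,88.8]'

```text
time_s: 3.05
ee_pos: [0.4071, 0.3864, 0.3092]
orientation: [0.635, 0.773, 0.0, 0.0]
contact_force: [0.8, 0.9, 0.9]
width: 0.0365
gripper_force: 0.0
```

```bash
cat >> h.py <<'E'
def axes():
    from scipy.spatial.transform import Rotation as Ro
    o=ctrl.get_obs(); return o,Ro.from_quat(o['orientation']).as_matrix()
def to(P,yaw=None):
    o,R=axes(); d=R.T@(np.array(P)-o['ee_pos'])*1000
    y=np.arctan2(R[1,0],R[0,0]); s='' if yaw is None else f' roll {np.degrees(y-yaw):.1f}'
    print('shift',d.round(1),s,'| t',round(o['time_s'],2),'pos',np.round(o['ee_pos'],4),'F',np.round(o['contact_force'],2),'w',round(o['width'],4),'gf',round(float(np.max(o['gripper_force'])),1),'tilt',R[2,2].round(4))
E
python3 - <<'E'
from h import *
to([.587,.166,.305],1.347); print(ctrl.get_obs()['joint_positions'])
snap('scene','pics/s2.png',(245,155,60,45),12)
E
```

```text
shift [-251.1  133.8    4.2]  roll 24.0 | t 3.05 pos [0.4071 0.3864 0.3092] F [0.79 0.87 0.9 ] w 0.0365 gf 0.0 tilt -1.0
[ 7.17833390e-01  5.33155886e-02  1.94886492e+00 -3.00954170e-05
  1.13877160e+00  5.22821260e-01]
```

View pics/s2.png

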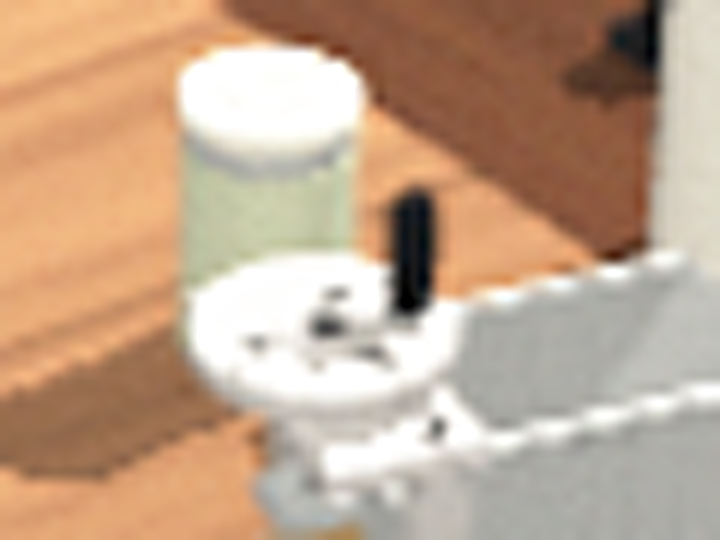

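Run:
```python
from h import *
print(tri((278.96,175.4),(217.7,167.6)),tri((271.7,181.3),(226.5,172.1)))
print(atz('scene',(278.96,175.4),.236),atz('scene',(271.7,181.3),.215),atz('top',(226.5,172.1),.215),atz('top',(217.7,167.6),.236))
```

```text
(array([0.58866042, 0.16803524, 0.23617222]), np.float64(0.004601325412079431)) (array([0.57810994, 0.14226339, 0.21471369]), np.float64(0.006597984335493619))
[0.58931949 0.17044285 0.236     ] [0.57981917 0.14507915 0.215     ] [0.57616023 0.13952723 0.215     ] [0.58733336 0.16615622 0.236     ]
```

Call:
move_arm --motion '[0.4,-249.4,135.7,0,24,0.4,-249.4,135.7,0,24,0.4,-249.4,135.7,0,24,0.4,-249.4,135.7,0,24,0.4,-249.4,135.7,0,24,0.4,-249.4,135.7,0,24,0.4,-249.4,135.7,30,24,0.4,-249.4,135.7,30,24]'

```text
time_s: 4.1
ee_pos: [0.5873, 0.1711, 0.2772]
orientation: [0.78, 0.626, -0.002, -0.001]
contact_force: [-0.0, -0.3, 0.1]
width: 0.0364
gripper_force: 0.0
```

Run:
```python
from h import *
to([.5885,.168,.225],1.347)
```

```text
shift [-2.7  2.  52.2]  roll 0.4 | t 4.1 pos [0.5873 0.1711 0.2772] F [-0.01 -0.26  0.09] w 0.0364 gf 0.0 tilt -1.0
```

Call:
move_arm --motion '[0.4,0,0,25,0.4,0.4,0,0,52,0.4,0.4,0,0,52,0.4]'

```text
time_s: 4.47
ee_pos: [0.5879, 0.1712, 0.2264]
orientation: [0.782, 0.624, -0.001, -0.001]
contact_force: [0.9, 0.1, -0.3]
width: 0.0364
gripper_force: 0.0
```

Run:
```python
from h import *
to([.5885,.168,.225],1.347)
```

```text
shift [-3.   1.3  1.4]  roll -0.0 | t 4.47 pos [0.5879 0.1712 0.2264] F [ 0.94  0.14 -0.27] w 0.0364 gf 0.0 tilt -1.0
```

Call:
move_arm --motion '[0.4,-3,1.3,1,0,0,-3,1.3,1,0,0,-3,1.3,1,0,0,-3,1.3,1,0]'

```text
time_s: 4.97
ee_pos: [0.5897, 0.1676, 0.2266]
orientation: [0.782, 0.623, 0.0, 0.0]
contact_force: [-2.1, -0.9, 5.2]
width: 0.016
gripper_force: 30.0
```

Run:
```python
from h import *
to([.5885,.168,.225],1.347)
```

```text
shift [ 0.1 -1.2  1.6]  roll -0.1 | t 4.97 pos [0.5897 0.1676 0.2266] F [-2.13 -0.86  5.21] w 0.016 gf 30.0 tilt -1.0
```

```bash
cat > arc.py <<'E'
from h import *
# handle radius .028; c = wheel centre; prints rows for arc of n steps
def arc(c,steps,r=28.0,yaw=None,start=None):
    o,R=axes(); f=np.arctan2(R[1,0],R[0,0]); p=np.array(start if start is not None else o['ee_pos'][:2])
    v=(p-np.array(c))*1000; a0=np.arctan2(v[1],v[0]); print('ang',a0,'rad',np.hypot(*v),'z',o['ee_pos'][2],'F',np.round(o['contact_force'],2))
    F=o['contact_force']; print('Frad %.2f Ftan %.2f'%(F[0]*np.cos(a0)+F[1]*np.sin(a0),-F[0]*np.sin(a0)+F[1]*np.cos(a0)))
    for s in np.cumsum(steps):
        w=np.array([r*np.cos(a0+s),r*np.sin(a0+s)])-v; t=R[:2,:2].T@w; print('%.1f, %.1f'%tuple(t),end=' | ')
    print()
E
python3 -c "
from arc import *
arc((.578,.1422),[.15]*8)"
```

```text
ang 1.1405478119787347 rad 27.986654613306378 z 0.22656118853453752 F [-2.13 -0.86  5.21]
Frad -1.67 Ftan 1.58
0.6, -4.2 | 0.5, -8.4 | -0.2, -12.5 | -1.6, -16.5 | -3.4, -20.2 | -5.9, -23.6 | -8.8, -26.6 | -12.1, -29.2 |
```

Call:
move_arm --motion '[0,0.6,-4.2,0,0,0,0.5,-8.4,0,0,0,-0.2,-12.5,0,0,0,-1.6,-16.5,0,0,0,-3.4,-20.2,0,0,0,-5.9,-23.6,0,0,0,-8.8,-26.6,0,0,0,-12.1,-29.2,0,0]'

```text
time_s: 5.98
ee_pos: [0.5599, 0.1617, 0.2266]
orientation: [0.782, 0.623, 0.002, 0.002]
contact_force: [13.4, -8.0, -2.8]
width: 0.0156
gripper_force: 30.0
```

```bash
python3 -c "
from arc import *
arc((.578,.1422),[.3]*8)
to([.578,.1422,.225],1.347)"
```

```text
ang 2.3189823517106496 rad 26.567873151691522 z 0.22662655903230564 F [13.37 -8.   -2.83]
Frad -14.96 Ftan -4.36
-6.7, -4.8 | -15.0, -6.0 | -23.3, -4.8 | -30.8, -1.1 | -36.9, 4.6 | -41.1, 11.9 | -42.9, 20.0 | -42.2, 28.4 | 
shift [-15.   21.9   1.7]  roll -0.0 | t 5.97 pos [0.5599 0.1617 0.2266] F [13.37 -8.   -2.83] w 0.0156 gf 30.0 tilt -1.0
```

```bash
python3 -c "
from arc import *
arc((.5794,.1416),[.24]*8,start=(.5585,.16235))"
```

```text
ang 2.35979591519802 rad 29.451188431029415 z 0.22662655903230564 F [13.37 -8.   -2.83]
Frad -15.13 Ftan -3.74
-6.8, -1.6 | -13.4, -2.9 | -20.1, -2.6 | -26.5, -0.8 | -32.4, 2.6 | -37.2, 7.2 | -40.8, 12.9 | -43.0, 19.2 |
```

Call:
move_arm --motion '[0,-6.8,-1.6,0,0,0,-13.4,-2.9,0,0,0,-20.1,-2.6,0,0,0,-26.5,-0.8,0,0,0,-32.4,2.6,0,0,0,-37.2,7.2,0,0,0,-40.8,12.9,0,0,0,-43,19.2,0,0]'

```text
time_s: 6.98
ee_pos: [0.5672, 0.1162, 0.2265]
orientation: [0.782, 0.623, 0.0, -0.0]
contact_force: [-3.1, 5.1, 9.7]
width: 0.0155
gripper_force: 30.0
```

```bash
python3 -c "
from arc import *
f=1.345
c=np.array([.5585,.16235])+np.array([-43*np.cos(f)+19.2*np.sin(f),-43*np.sin(f)-19.2*np.cos(f)])/1000; print('cmd',c)
to([.5794,.1416,.225],1.347)
arc((.5794,.1416),[.24]*8,start=c)"
```

```text
cmd [0.56758568 0.11614296]
shift [27.4  6.2  1.5]  roll -0.1 | t 6.97 pos [0.5672 0.1162 0.2265] F [-3.11  5.1   9.74] w 0.0155 gf 30.0 tilt -1.0
ang -2.0053043170264493 rad 28.064906269595532 z 0.22648670262870224 F [-3.11  5.1   9.74]
Frad -3.31 Ftan -4.97
-0.5, 6.7 | 0.5, 13.3 | 3.0, 19.5 | 7.0, 24.9 | 12.1, 29.3 | 18.1, 32.2 | 24.6, 33.7 | 31.3, 33.6 |
```

```bash
python3 -c "
from arc import *
arc((.5794,.1416),[.265]*8,start=(.56759,.11614))"
```

```text
ang -2.005120285566663 rad 28.065774530555903 z 0.22648670262870224 F [-3.11  5.1   9.74]
Frad -3.31 Ftan -4.97
-0.5, 7.4 | 0.9, 14.7 | 4.1, 21.3 | 9.0, 26.9 | 15.1, 31.0 | 22.2, 33.3 | 29.5, 33.8 | 36.8, 32.2 |
```

Call:
move_arm --motion '[0,-0.5,7.4,0,0,0,0.9,14.7,0,0,0,4.1,21.3,0,0,0,9,26.9,0,0,0,15.1,31,0,0,0,22.2,33.3,0,0,0,29.5,33.8,0,0,0,36.8,32.2,0,0]'

```text
time_s: 7.98
ee_pos: [0.6076, 0.1444, 0.2265]
orientation: [0.782, 0.623, 0.0, 0.001]
contact_force: [1.7, -4.5, 6.9]
width: 0.0156
gripper_force: 30.0
```

```bash
python3 -c "
from arc import *
arc((.5794,.1416),[0])
from gfit import *
snap('scene','pics/s3.png',(225,160,90,85),7)
print([(d['pixel'],d['p']) for q in('gate','lug_mid','nut') for d in ctrl.spot_point('scene',q)[:1]])
"
```

```text
ang 0.09978924404572552 rad 28.370299411043167 z 0.22654898109409852 F [ 1.74 -4.52  6.93]
Frad 1.28 Ftan -4.67
-0.1, -0.4 | 
[([275.3, 211.4], 0.54), ([273.6, 192.8], 0.57)]
```

View pics/s3.png

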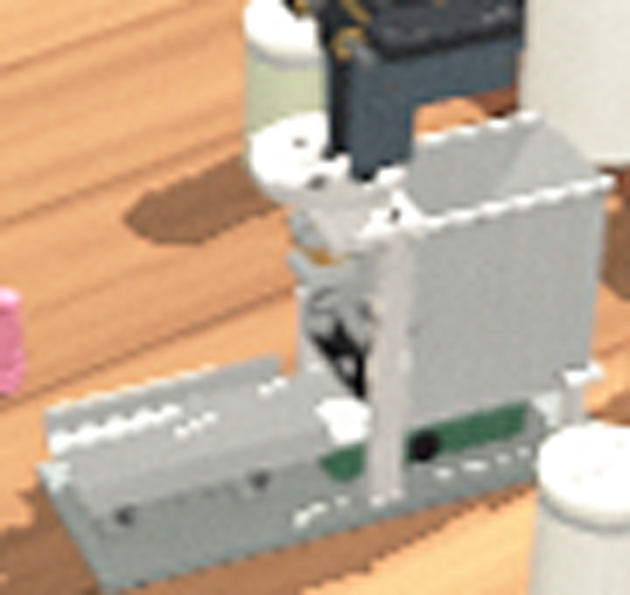

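The gate has risen by about 20 mm: the lug pixel moved from row 198 to 193, after 5.19 rad. I release the handle and go for the gauge.

Call:
move_arm --motion '[0.4,0,0,0,0,0.4,0,0,0,0,0.4,0,0,0,0,0.4,0,0,-50,0,0.4,0,0,-80,0,0.4,0,0,-80,0]'

```text
time_s: 8.93
ee_pos: [0.608, 0.145, 0.3083]
orientation: [0.782, 0.623, 0.002, 0.001]
contact_force: [0.6, -0.1, 0.2]
width: 0.0366
gripper_force: 0.0
```

```bash
python3 -c "
from gfit import *
g=(.5176,-.299,1.244)
P=[g[0]-.065*np.cos(g[2]),g[1]-.065*np.sin(g[2])]
to([*P,.12],g[2]); print(P)
"
```

```text
shift [-517.9    3.6  187.6]  roll 5.8 | t 8.93 pos [0.608  0.145  0.3083] F [ 0.56 -0.14  0.23] w 0.0366 gf 0.0 tilt -1.0
[np.float64(0.49673431358943604), np.float64(-0.36055991496595824)]
```

Call:
move_arm --motion '[0.4,-518,4,0,5.8,0.4,-518,4,0,5.8,0.4,-518,4,0,5.8,0.4,-518,4,0,5.8,0.4,-518,4,60,5.8,0.4,-518,4,120,5.8,0.4,-518,4,188,5.8,0.4,-518,4,188,5.8]'

```text
time_s: 9.93
ee_pos: [0.5074, -0.3023, 0.1748]
orientation: [0.813, 0.583, -0.0, -0.0]
contact_force: [0.9, -0.2, -0.4]
width: 0.0362
gripper_force: 0.0
```

Call:
move_arm --motion '[0.4,0,0,0,0,0.4,0,0,0,0,0.4,0,0,0,0]'

```text
time_s: 10.3
ee_pos: [0.5093, -0.3005, 0.1779]
orientation: [0.812, 0.583, 0.0, 0.001]
contact_force: [-1.1, 0.2, 0.4]
width: 0.0364
gripper_force: 0.0
```

```bash
python3 -c "
from gfit import *
to([.4967,-.3606,.025],1.244)
snap('top','pics/t4.png',(310,160,80,60),8)
"
```

```text
shift [-60.9   7.1 153. ]  roll 0.1 | t 10.3 pos [ 0.5093 -0.3005  0.1779] F [-1.09  0.19  0.44] w 0.0364 gf 0.0 tilt -1.0
```

View pics/t4.png

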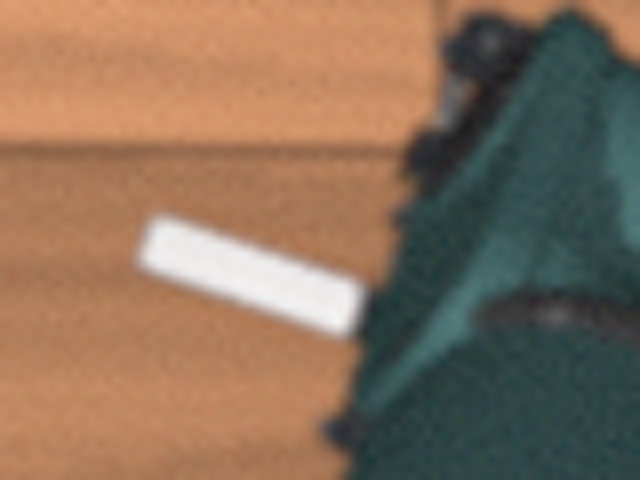

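Call:
move_arm --motion '[0.4,-61,7,0,0,0.4,-61,7,0,0,0.4,-61,7,60,0,0.4,-61,7,120,0,0.4,-61,7,150,0,0.4,-61,7,152,0,0.4,-61,7,152,0]'

```text
time_s: 11.22
ee_pos: [0.4968, -0.3613, 0.0266]
orientation: [0.812, 0.583, 0.0, 0.001]
contact_force: [0.7, 0.4, 0.6]
width: 0.0366
gripper_force: 0.0
```

Call:
move_arm --motion '[0,0,0,0,0,0,0,0,0,0,0,0,0,0,0,0,0,0,0,0]'

```text
time_s: 11.72
ee_pos: [0.496, -0.3614, 0.0256]
orientation: [0.813, 0.583, 0.0, 0.0]
contact_force: [-0.1, 1.6, 7.3]
width: 0.01
gripper_force: 30.0
```

```bash
python3 -c "
from gfit import *
to([.4967,-.3606,.025],1.244)
"
```

```text
shift [1.  0.4 0.6]  roll 0.0 | t 11.72 pos [ 0.496  -0.3614  0.0256] F [-0.09  1.57  7.32] w 0.01 gf 30.0 tilt -1.0
```

Call:
move_arm --motion '[0,0,0,-30,0,0,0,0,-80,0,0,0,0,-105,0,0,0,0,-105,0,0,0,0,-105,0]'

```text
time_s: 12.35
ee_pos: [0.4952, -0.3608, 0.1289]
orientation: [0.813, 0.583, -0.0, -0.001]
contact_force: [0.4, 0.4, -1.4]
width: 0.0101
gripper_force: 30.0
```

```bash
python3 -c "
from gfit import *
to([.5422,-.0202,.131],1.345)
im=ctrl.grab_frame('scene')
for q in('gauge','gauge_tip','finger_plate'):
  for n in('scene','top'):
    if n=='top' and q=='gauge': ctrl.grab_frame(n)
    print(q,n,[(np.round(d['pixel'],1),round(d['p'],2)) for d in ctrl.spot_point(n,q)[:3]])
o,R=axes(); e=o['ee_pos']
for n in('scene','top'): print(n,'expected tip/mid', proj(n,[e+R@[.145,0,.025],e+R@[.065,0,.025]]))
"
```

```text
shift [337.7 -64.6  -1.9]  roll -5.7 | t 12.35 pos [ 0.4952 -0.3608  0.1289] F [ 0.36  0.45 -1.36] w 0.0101 gf 30.0 tilt -1.0
gauge scene [(array([208.8, 210.7]), 0.83), (array([116.7, 252.6]), 0.8), (array([164.6, 231.7]), 0.51)]
gauge top [(array([354.9, 192.9]), 0.82), (array([324.8, 244.8]), 0.67), (array([266. , 243.4]), 0.57)]
gauge_tip scene [(array([179.3, 238.7]), 0.83), (array([177.7, 237.6]), 0.79), (array([136.7, 240.2]), 0.76)]
gauge_tip top [(array([278.6, 130.8]), 0.75), (array([287.2, 254.7]), 0.69), (array([313.9, 224.7]), 0.65)]
finger_plate scene [(array([134., 237.]), 0.86), (array([100.1, 250.7]), 0.58), (array([150.9, 216. ]), 0.51)]
finger_plate top [(array([330.3, 264.1]), 0.85), (array([376.6, 203.6]), 0.64), (array([256.3, 229.8]), 0.64)]
scene expected tip/mid [[179.44169628 236.84274221]
 [155.97720172 241.2100249 ]]
top expected tip/mid [[332.86094354 186.93950086]
 [354.60752574 194.42440795]]
```

Call:
move_arm --motion '[0,338,-65,-2,-5.7,0,338,-65,-2,-5.7,0,338,-65,-2,-5.7,0,338,-65,-2,-5.7,0,338,-65,-2,-5.7,0,338,-65,-2,-5.7,0,338,-65,-2,-5.7,0,338,-65,-2,-5.7]'

```text
time_s: 13.75
ee_pos: [0.5424, -0.0205, 0.132]
orientation: [0.782, 0.623, -0.0, 0.0]
contact_force: [-1.0, -0.4, -1.2]
width: 0.01
gripper_force: 30.0
```

```bash
python3 -c "
from gfit import *
to([.5422,-.0202,.0775],1.345)
snap('top','pics/t5.png',(190,140,120,85),6.5)
o,R=axes(); e=o['ee_pos']
print('tip proj in crop',(proj('top',[e+R@[.145,0,.025]])-[190,140])*6.5)
"
```

```text
shift [ 0.2 -0.2 54.5]  roll -0.0 | t 13.75 pos [ 0.5424 -0.0205  0.132 ] F [-0.97 -0.41 -1.17] w 0.01 gf 30.0 tilt -1.0
tip proj in crop [[283.86897031 238.87514092]]
```

View pics/t5.png

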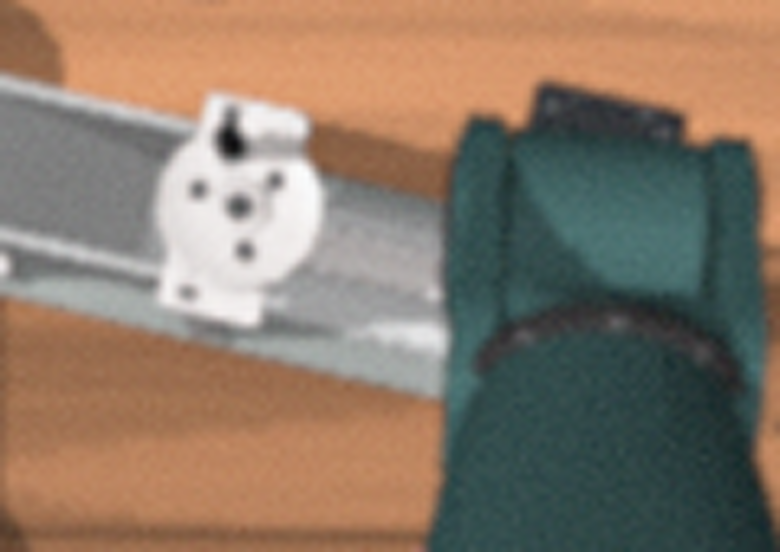

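Call:
move_arm --motion '[0,0,0,25,0,0,0,0,45,0,0,0,0,52,0,0,0,0,54,0,0,0,0,54,0]'

```text
time_s: 14.42
ee_pos: [0.5428, -0.0204, 0.0785]
orientation: [0.783, 0.622, 0.0, 0.0]
contact_force: [-0.3, -0.0, -1.0]
width: 0.0098
gripper_force: 30.0
```

```bash
python3 -c "
from gfit import *
O=np.array([.5794,.1416]);u=np.array([np.cos(1.345),np.sin(1.345)])
to([*(O-.109*u),.0775],1.345)
"
```

```text
shift [57.1 -0.6  1. ]  roll -0.1 | t 14.43 pos [ 0.5428 -0.0204  0.0785] F [-0.25 -0.04 -1.  ] w 0.0098 gf 30.0 tilt -1.0
```

Call:
move_arm --motion '[0,10,0,0,0,0,22,0,0,0,0,34,0,0,0,0,46,-0.3,0,0,0,57,-0.5,0,0,0,57,-0.5,1,0,0,57,-0.5,2.5,0,0,57,-0.5,2.5,0]'

```text
time_s: 15.42
ee_pos: [0.5548, 0.0353, 0.0756]
orientation: [0.783, 0.622, 0.0, -0.0]
contact_force: [-1.0, 1.5, 2.8]
width: 0.0098
gripper_force: 30.0
```

```bash
python3 -c "
from gfit import *
O=np.array([.5794,.1416]);u=np.array([np.cos(1.345),np.sin(1.345)])
to([*(O-.109*u),.0756],1.345)
"
```

```text
shift [0.1 0.2 0. ]  roll -0.1 | t 15.43 pos [0.5548 0.0353 0.0756] F [-1.    1.53  2.8 ] w 0.0098 gf 30.0 tilt -1.0
```

Call:
move_arm --motion '[0.4,0,0,0.5,0,0.4,0,0,0,0,0.4,0,0,0,0,0.4,0,0,-20,0,0.4,0,0,-80,0,0.4,0,0,-140,0,0.4,0,0,-200,0,0.4,0,0,-230,0]'

```text
time_s: 16.42
ee_pos: [0.5555, 0.0356, 0.3107]
orientation: [0.783, 0.623, 0.002, 0.002]
contact_force: [-0.4, 0.5, -0.1]
width: 0.0367
gripper_force: 0.0
```

```bash
python3 -c "
from gfit import *
s=ctrl.grab_frame('scene');a=cv2.resize(s[165:250,225:315],None,fx=6.6,fy=6.6,interpolation=cv2.INTER_CUBIC)
cv2.imwrite('pics/s6.png',cv2.cvtColor(a,cv2.COLOR_RGB2BGR))
O=np.array([.5794,.1416]);u=np.array([np.cos(1.345),np.sin(1.345)])
g=[*(O-.044*u),1.345]
for b in boxes(g,.05): print(((proj('scene',b)+.5-[225,165])*6.6-.5).round(0).tolist())
to([.608,.145,.3083],1.345)
"
```

```text
[[109.0, 412.0], [109.0, 392.0], [94.0, 388.0], [93.0, 369.0], [362.0, 347.0], [363.0, 328.0], [344.0, 324.0], [345.0, 305.0]]
[[104.0, 385.0], [103.0, 318.0], [98.0, 376.0], [97.0, 308.0], [153.0, 373.0], [153.0, 305.0], [146.0, 363.0], [146.0, 296.0]]
shift [118.2  25.5   5.6]  roll -0.0 | t 16.48 pos [0.5566 0.0356 0.3134] F [1.69 0.6  5.26] w 0.0367 gf 0.0 tilt -1.0
```

View pics/s6.png

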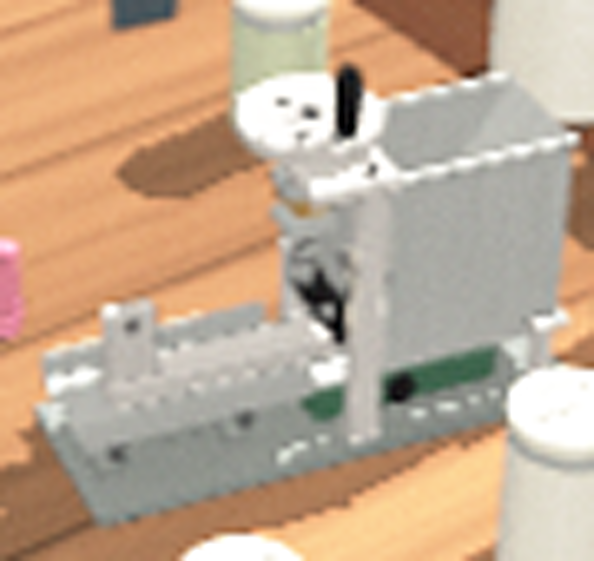

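Call:
move_arm --motion '[0.4,60,13,0,0,0.4,118,25.5,0,0,0.4,118,25.5,0,0,0.4,118,25.5,0,0,0.4,118,25.5,0,0]'

```text
time_s: 17.1
ee_pos: [0.6057, 0.1438, 0.3059]
orientation: [0.783, 0.622, 0.0, 0.0]
contact_force: [-0.8, -0.3, 0.0]
width: 0.0365
gripper_force: 0.0
```

```bash
python3 -c "
from gfit import *
to([.6073,.1444,.2265],1.345)
"
```

```text
shift [ 0.9  1.4 79.4]  roll -0.1 | t 17.1 pos [0.6057 0.1438 0.3059] F [-0.83 -0.26  0.05] w 0.0365 gf 0.0 tilt -1.0
```

Call:
move_arm --motion '[0.4,1,1.4,40,0,0.4,1,1.4,79,0,0.4,1,1.4,79,0,0.4,1,1.4,79,0,0,1,1.4,79,0,0,1,1.4,79,0,0,1,1.4,79,0,0,1,1.4,79,0]'

```text
time_s: 18.1
ee_pos: [0.6078, 0.1454, 0.2275]
orientation: [0.782, 0.623, 0.0, 0.0]
contact_force: [-3.7, -1.6, 7.6]
width: 0.0157
gripper_force: 30.0
```

```bash
python3 -c "
from arc import *
to([.6073,.1444,.2265],1.345)
arc((.5794,.1416),[-.25]*8)
"
```

```text
shift [-1.1 -0.3  1. ]  roll -0.0 | t 18.1 pos [0.6078 0.1454 0.2275] F [-3.74 -1.64  7.56] w 0.0157 gf 30.0 tilt -1.0
ang 0.13406947660944932 rad 28.702727334706037 z 0.22750864596035644 F [-3.74 -1.64  7.56]
Frad -3.92 Ftan -1.12
-7.0, 1.0 | -14.0, 0.9 | -20.8, -1.0 | -26.8, -4.4 | -31.9, -9.2 | -35.6, -15.2 | -37.7, -21.8 | -38.1, -28.8 |
```

Call:
move_arm --motion '[0,-7,1,0,0,0,-14,0.9,0,0,0,-20.8,-1,0,0,0,-26.8,-4.4,0,0,0,-31.9,-9.2,0,0,0,-35.6,-15.2,0,0,0,-37.7,-21.8,0,0,0,-38.1,-28.8,0,0]'

```text
time_s: 19.1
ee_pos: [0.572, 0.115, 0.2275]
orientation: [0.783, 0.623, 0.001, 0.001]
contact_force: [5.7, 6.1, 2.6]
width: 0.0154
gripper_force: 30.0
```

```bash
cat > log.py <<'E'
from arc import *
import json,os,sys
# keep commanded xy in cmd.json ; argv: last row x y of the move (tool axes), then steps for next
f=1.345
X=np.array([np.cos(f),np.sin(f)]); Y=np.array([np.sin(f),-np.cos(f)])
c=np.array(json.load(open('cmd.json'))) if os.path.exists('cmd.json') else np.array([.6078,.1454])
c=c+(float(sys.argv[1])*X+float(sys.argv[2])*Y)/1000; json.dump(c.tolist(),open('cmd.json','w'))
C=np.array([.5794,.1416]); o,_=axes(); m=o['ee_pos'][:2]-C; print('cmd',c,'meas ang',np.arctan2(m[1],m[0]),'r',np.hypot(*m)*1000,'t',o['time_s'])
arc(C,eval(sys.argv[3]),start=c)
E
python3 log.py -38.1 -28.8 '[-.1]*8'
```

```text
cmd [0.57120113 0.11471494] meas ang -1.8402213768121394 r 27.636931612886112 t 19.1
ang -1.8667974314449036 rad 28.107432649947377 z 0.22753170314370538 F [5.68 6.11 2.58]
Frad -7.50 Ftan 3.65
0.4, -2.8 | 1.0, -5.5 | 1.9, -8.2 | 3.1, -10.7 | 4.5, -13.1 | 6.1, -15.4 | 7.9, -17.5 | 10.0, -19.4 |
```

Call:
move_arm --motion '[0,0.4,-2.8,0,0,0,1,-5.5,0,0,0,1.9,-8.2,0,0,0,3.1,-10.7,0,0,0,4.5,-13.1,0,0,0,6.1,-15.4,0,0,0,6.1,-15.4,0,0,0,6.1,-15.4,0,0]'

```text
time_s: 20.1
ee_pos: [0.5582, 0.1243, 0.2275]
orientation: [0.783, 0.623, 0.001, 0.0]
contact_force: [1.9, 2.5, 7.3]
width: 0.0158
gripper_force: 30.0
```

```bash
python3 log.py 6.1 -15.4 '[-.05]*8'
```

```text
cmd [0.55755773 0.12410789] meas ang -2.4554009533474686 r 27.37681559179267 t 20.1
ang -2.466341383642511 rad 27.98318760285781 z 0.2274937391374753 F [1.92 2.55 7.31]
Frad -3.09 Ftan -0.78
0.9, -1.1 | 1.8, -2.1 | 2.8, -3.1 | 3.9, -4.0 | 5.0, -4.9 | 6.1, -5.7 | 7.3, -6.5 | 8.5, -7.2 |
```

Call:
move_arm --motion '[0,0.9,-1.1,0,0,0,1.8,-2.1,0,0,0,2.8,-3.1,0,0,0,3.9,-4,0,0]'

```text
time_s: 20.6
ee_pos: [0.5553, 0.1286, 0.2275]
orientation: [0.783, 0.623, 0.001, 0.001]
contact_force: [4.0, -2.1, 8.0]
width: 0.0158
gripper_force: 30.0
```

```bash
python3 log.py 3.9 -4.0 '[-.04]*6'
```

```text
cmd [0.5545324  0.12880443] meas ang -2.6472318826919072 r 27.368589423465046 t 20.6
ang -2.666374424096066 rad 27.966482014634774 z 0.22746284644322273 F [ 4.01 -2.06  8.03]
Frad -2.62 Ftan 3.67
0.8, -0.7 | 1.7, -1.4 | 2.7, -2.0 | 3.6, -2.6 | 4.6, -3.2 | 5.6, -3.7 |
```

Call:
move_arm --motion '[0,0.8,-0.7,0,0,0,1.7,-1.4,0,0,0,2.7,-2,0,0,0,3.6,-2.6,0,0]'

```text
time_s: 21.1
ee_pos: [0.5535, 0.1327, 0.2275]
orientation: [0.782, 0.623, 0.001, 0.001]
contact_force: [3.0, -2.2, 8.0]
width: 0.0158
gripper_force: 30.0
```

```bash
python3 log.py 3.6 -2.6 '[-.04]*4'
```

```text
cmd [0.55280438 0.13289514] meas ang -2.8089266952258147 r 27.3799577418323 t 21.1
ang -2.825277990793934 rad 27.983954783587404 z 0.2274731932842994 F [ 2.99 -2.21  8.  ]
Frad -2.16 Ftan 3.03
1.0, -0.6 | 2.0, -1.1 | 3.0, -1.6 | 4.0, -2.0 |
```

Call:
move_arm --motion '[0,1,-0.6,0,0,0,2,-1.1,0,0,0,3,-1.6,0,0]'

```text
time_s: 21.48
ee_pos: [0.5526, 0.1359, 0.2275]
orientation: [0.782, 0.623, 0.001, 0.001]
contact_force: [1.8, -4.3, 8.4]
width: 0.0157
gripper_force: 30.0
```

```bash
python3 log.py 3 -1.6 '[-.035]*4'
```

```text
cmd [0.55191664 0.1361772 ] meas ang -2.9330480091960887 r 27.413391358078908 t 21.475
ang -2.946782875688238 rad 28.013244307417317 z 0.22748821462452695 F [ 1.78 -4.32  8.38]
Frad -0.91 Ftan 4.58
0.9, -0.4 | 1.8, -0.7 | 2.7, -1.0 | 3.7, -1.3 |
```

```bash
python3 -c "
from arc import *
for i in range(8):
    o=ctrl.get_obs();F=o['contact_force'];m=o['ee_pos'][:2]-np.array([.5794,.1416]);a=np.arctan2(m[1],m[0]);print(round(o['time_s'],3),'Ft %.2f a %.4f'%(-F[0]*np.sin(a)+F[1]*np.cos(a),a));ctrl.grab_frame('top')
"
```

```text
21.475 Ft 4.60 a -2.9330
21.525 Ft 2.30 a -2.9377
21.575 Ft 1.29 a -2.9363
21.625 Ft 1.97 a -2.9353
21.675 Ft 1.42 a -2.9368
21.725 Ft 1.52 a -2.9363
21.775 Ft 2.14 a -2.9369
21.825 Ft 1.29 a -2.9367
```

Call:
move_arm --motion '[0,0.9,-0.4,0,0,0,1.8,-0.7,0,0,0,2.7,-1,0,0]'

```text
time_s: 22.25
ee_pos: [0.5521, 0.1387, 0.2275]
orientation: [0.782, 0.623, 0.0, 0.001]
contact_force: [1.0, -3.0, 8.4]
width: 0.0157
gripper_force: 30.0
```

```bash
cat > st.py <<'E'
from arc import *
L=[]
for i in range(6):
    o=ctrl.get_obs();F=o['contact_force'];m=o['ee_pos'][:2]-np.array([.5794,.1416]);a=np.arctan2(m[1],m[0]);L.append((-F[0]*np.sin(a)+F[1]*np.cos(a),a));ctrl.grab_frame('top')
print('Ft',np.round([l[0] for l in L],2),'mean',np.mean([l[0] for l in L]).round(2),'a',np.round([l[1] for l in L],4))
E
python3 st.py; python3 log.py 2.7 -1 '[-.035]*4'
```

```text
Ft [3.11 2.4  2.   2.34 1.89 2.25] mean 2.33 a [-3.037  -3.0409 -3.0411 -3.0407 -3.0406 -3.0407]
cmd [0.55154651 0.13903254] meas ang -3.040855196622137 r 27.437679320301836 t 22.55
ang -3.0496752562959504 rad 27.97157339054493 z 0.22749063345766615 F [ 0.49 -1.92  8.94]
Frad -0.31 Ftan 1.95
0.9, -0.3 | 1.9, -0.6 | 2.8, -0.8 | 3.8, -1.0 |
```

Call:
move_arm --motion '[0,0.9,-0.3,0,0,0,1.9,-0.6,0,0]'

```text
time_s: 22.8
ee_pos: [0.5519, 0.1407, 0.2275]
orientation: [0.783, 0.623, 0.0, 0.001]
contact_force: [0.3, -2.6, 8.7]
width: 0.0157
gripper_force: 30.0
```

```bash
python3 st.py; python3 log.py 1.9 -0.6 '[-.035]*3'
```

```text
Ft [2.57 2.11 2.66 2.92 2.78 1.53] mean 2.43 a [-3.1088 -3.114  -3.1139 -3.1118 -3.1129 -3.1133]
cmd [0.55138711 0.14101864] meas ang -3.11430886350735 r 27.464296424896354 t 23.1
ang -3.1208424991242603 rad 28.018917999684376 z 0.2275115389214165 F [ 0.98 -1.87  8.63]
Frad -0.94 Ftan 1.89
1.0, -0.2 | 1.9, -0.4 | 2.9, -0.6 |
```

Call:
move_arm --motion '[0,1,-0.2,0,0,0,1.9,-0.4,0,0]'

```text
time_s: 23.35
ee_pos: [0.5519, 0.1426, 0.2274]
orientation: [0.782, 0.623, 0.0, 0.001]
contact_force: [0.0, -4.9, 9.8]
width: 0.0156
gripper_force: 30.0
```

```bash
python3 st.py; python3 log.py 1.9 -0.4 '[-.035]*3'
```

```text
Ft [4.89 3.68 3.19 2.58 2.74 2.78] mean 3.31 a [3.1069 3.1049 3.1048 3.1044 3.1049 3.1054]
cmd [0.55142264 0.14295997] meas ang 3.1051071364987775 r 27.492612007999934 t 23.65
ang 3.0930212701297015 rad 28.0103900650819 z 0.22747739652781254 F [ 0.03 -3.06  8.89]
Frad -0.18 Ftan 3.06
1.0, -0.1 | 1.9, -0.3 | 2.9, -0.4 |
```

Call:
move_arm --motion '[0,0.6,-0.1,0,0,0,1.1,-0.2,0,0]'

```text
time_s: 23.9
ee_pos: [0.552, 0.1435, 0.2275]
orientation: [0.782, 0.623, 0.0, 0.001]
contact_force: [0.1, -7.1, 10.3]
width: 0.016
gripper_force: 30.0
```

```bash
python3 st.py; python3 log.py 1.1 -0.2 '[-.035]*3'
```

```text
Ft [7.08 5.03 4.53 6.02 5.04 4.08] mean 5.3 a [3.0723 3.0704 3.0709 3.0703 3.0699 3.071 ]
cmd [0.55147399 0.14407682] meas ang 3.072357556429643 r 27.55238723975161 t 24.2
ang 3.053131791940797 rad 28.035630653567225 z 0.22742370347184582 F [ 0.34 -5.6   9.55]
Frad -0.84 Ftan 5.55
1.0, -0.1 | 2.0, -0.2 | 2.9, -0.2 |
```

```bash
python3 st.py; python3 st.py; python3 -c "
from h import *
o=ctrl.get_obs(); print(o['ft_torque'],o['contact_force'],o['ee_pos'])"
```

```text
Ft [5.57 4.64 4.8  4.43 6.17 5.64] mean 5.21 a [3.0724 3.0711 3.0702 3.0705 3.0703 3.0705]
Ft [4.69 4.67 4.66 4.88 4.1  5.  ] mean 4.67 a [3.07   3.0714 3.0715 3.0705 3.0705 3.0705]
[-1.04277532 -0.0043783  -0.01898095] [-0.0938782  -5.05086531 10.01703432] [0.55195088 0.14354543 0.22747891]
```

Call:
move_arm --motion '[0.4,0,0,0,0,0.4,0,0,0,0,0.4,0,0,0,0,0.4,0,0,-40,0,0.4,0,0,-90,0,0.4,-60,0,-120,0,0.4,-120,0,-120,0,0.4,-160,0,-120,0]'

```text
time_s: 25.8
ee_pos: [0.5147, -0.0136, 0.347]
orientation: [0.783, 0.622, 0.0, 0.0]
contact_force: [1.1, 0.8, 0.3]
width: 0.0362
gripper_force: 0.0
```

```bash
python3 -c "
from gfit import *
s=ctrl.grab_frame('scene');a=cv2.resize(s[165:250,225:315],None,fx=6.6,fy=6.6,interpolation=cv2.INTER_CUBIC)
cv2.imwrite('pics/s7.png',cv2.cvtColor(a,cv2.COLOR_RGB2BGR))
to([.6,.1,.3])
"
```

```text
shift [132.8  57.6  46.6]  | t 25.85 pos [ 0.5139 -0.0163  0.3467] F [0.63 1.02 0.24] w 0.0363 gf 0.0 tilt -1.0
```

View pics/s7.png

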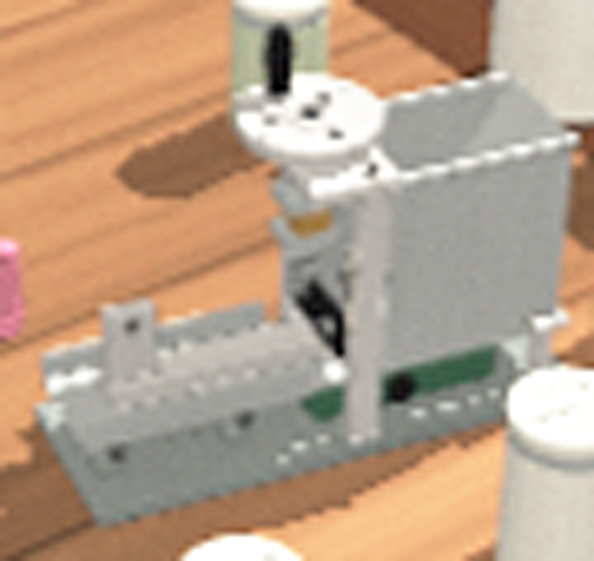

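The picture shows the gauge still straight in the trough (plate at (128,340)). The strip is down on the tongue and the handle is released at (280,60). The handwheel comes to about 1.7 rad, which means a strip projection of about 4.4 mm, inside the 2 to 5 mm range.

```bash
python3 -c "
from cell import ctrl
print(ctrl.job_done())"
```

```text
the job is handed in; nothing more can be done
None
```

The gap is set to the 14 mm gauge and the job is handed in: the gauge lies flat and straight with its tip about 15 mm past the gate's far face (±2 mm), nipped at an estimated 12–18 N, finished on the closing turn with the arm clear.

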